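Heft the syrup canisters and return the spent ones

ROBOT

A 6-joint arm with a two-finger parallel gripper is mounted at the origin on the work surface. World frame = base frame: x ahead of the robot, y to its left, z up, the work surface at z = 0. Lengths are in m, angles in rad, forces in N, time in s.
With the tool pointing down it reaches from about 0.3 to 0.875 m from the base axis. Payload 6.4 kg.
Tool frame: the origin (TCP) lies midway between the tips of the shut fingers; the grasp point (between the pads) lies 19 mm behind it; z points along the fingers, y is the direction in which the jaws open and shut (so a half turn about z gives the same grasp; the last joint's range is limited). The gripper opens to 85 mm and grips with 20 to 120 N. Pads are 22 mm wide; open, the fingers measure 114 mm over their backs; the gripper's body (76 mm by 85 mm) begins 54 mm behind the grasp point. The pads swing forward as they close: fully open they stand 13 mm farther back than shut.
Start: joints at [0.912, 0.181, 1.607, -0, 1.354, -0.206], TCP at [0.252, 0.517, 0.231] pointing down, gripper open.
Joint ranges: [-2.99, 2.99], [-0.89, 2.07], [0.3, 2.58], [-1.14, 4.28], [0, 2.63], [-3.12, 3.12]. Speed limits (rad/s): [2.57, 2.57, 3.01, 3.14, 3.14, 3.14].

INTERFACE

Orientations are given as a unit quaternion [w, x, y, z].
In Python, from bench import ctrl gives the robot as it stands. The module is installed in compiled form; this text tells all that it offers.
- The arm moves only by the tool arm_command, never from a script. Its argument "plan" is one flat list of numbers, 4 for each row, row after row: the shift along the tool's x, y, z in mm, then the turn about the tool's z in rad. A call has 1 to 20 rows; each row shifts and turns the commanded pose from where the row before left it, along the tool's axes as they then stand; what a row does not reach is not made up. A row lasts 1/10 s, in which the tool goes at most 50 mm and 8.59 degrees, less where a joint would pass 70% of its speed; a pose out of reach is approached as far as the arm can. A call is refused whole if a number of a shift passes 50 or a number of a turn 0.15, either way. A call with a gripper value outside its range is refused whole. "grip" is the opening, from 0 (shut) to 1 (fully open), set as the call begins (left out, the last holds). The fingers move at their own pace and stop on an object; the grip force is fixed at half the most. Time passes only in rows, so rows that do not move let the fingers close. It gives the time, the measured TCP pose, the force and the opening at its end, in the units of the state.
- ctrl.get_obs(): the state, without advancing time (a new reading comes with each control period).
- ctrl.camera(name): name is "side" or "top" or "wrist"; returns a dict with "color" (400x640x3 uint8, red, green, blue), "camera_matrix" (3x3 intrinsics, pixels), "eye" and "attitude" of the camera in the world; the wrist camera has in their place "T_tool_cam" (4x4, takes a point from camera to tool coordinates, whose origin is the TCP and whose axes are the flange's). Camera axes: x right, y up, looking along -z (the intrinsics and any distortion apply to the point x, -y, -z); pixel columns grow to the right and rows downward; lengths in m; the calibration is good to about 2 mm. A picture is of the moment at which its call begins: read the wrist's pose just before it. There is no depth.
- ctrl.hand_in(): hands the job in, once; it reports no verdict.
The state is a dict: "time_s": time; "q": joint angles; "dq": joint speeds; "joint_efforts": joint torques, N m; "eef_pos": TCP position; "eef_rot": TCP orientation; "wrist_force": force on the tool from outside, world axes, zero at the start; "torque": the same for the moment, N m; "opening": opening from 0.0 (shut) to 1.0 (fully open).
Only numpy, scipy, OpenCV 4.12 (cv2) and the standard library are available. Lean on these libraries where they do the work, as an engineer would, in place of code of your own. Each camera call takes 0.05 s, during which the arm holds its last target. There are 200 camera calls.

TASK

Two of the four look-alike steel canisters on the red tray are spent and clearly lighter than the other two: find out which by feeling their weight. Set each spent one down gently, upright and on the floor of its own free compartment of the grey caddy, and leave both full ones standing upright on the red tray, let go of. Do not tip or drop a canister, and leave the tumblers, creamer, sugar bowl and flask where they are.

Things in the scene. Friction and masses are not known exactly. Their poses are not given: they have to be found in the camera images.
- canister_a: one of four look-alike steel canisters: upright cylinder 76 mm wide, flat shoulder 93 mm above the foot, on it a black cap 36 mm wide, 33 mm tall (top at 126 mm; grip the cap). Origin at the centre of the foot, z up. Sealed: any two of the four are full (470 to 630 g each), the other two spent (200 to 270 g). Starts on the red tray.
- canister_b: one of four look-alike steel canisters: upright cylinder 76 mm wide, flat shoulder 93 mm above the foot, on it a black cap 36 mm wide, 33 mm tall (top at 126 mm; grip the cap). Origin at the centre of the foot, z up. Sealed: any two of the four are full (470 to 630 g each), the other two spent (200 to 270 g). Starts on the red tray.
- canister_c: one of four look-alike steel canisters: upright cylinder 76 mm wide, flat shoulder 93 mm above the foot, on it a black cap 36 mm wide, 33 mm tall (top at 126 mm; grip the cap). Origin at the centre of the foot, z up. Sealed: any two of the four are full (470 to 630 g each), the other two spent (200 to 270 g). Starts on the red tray.
- canister_d: one of four look-alike steel canisters: upright cylinder 76 mm wide, flat shoulder 93 mm above the foot, on it a black cap 36 mm wide, 33 mm tall (top at 126 mm; grip the cap). Origin at the centre of the foot, z up. Sealed: any two of the four are full (470 to 630 g each), the other two spent (200 to 270 g). Starts on the red tray.
- tray: low serving tray, red inside with a dark wooden rim, fixed to the counter; red floor 260 mm (its x) by 370 mm (its y), 6 mm above the counter, rim 12 mm high. Origin at the centre of its underside, on the counter; z up. Two rows of three things, about 104 mm apart, stand on it.
- caddy: grey open-topped return caddy, 200 mm square and 55 mm tall, fixed to the counter, walls and floor 5 mm, with 2 by 2 compartments 92 mm square, dividers as high as the sides. Origin at the centre of its underside; z up. A tumbler and the creamer fill two diagonal compartments; two are free.
- caddy_free_near (a point): centre of the floor (5 mm above the counter) of the free caddy compartment at the caddy's -x, -y corner
- caddy_free_far (a point): centre of the floor (5 mm above the counter) of the free caddy compartment at the caddy's +x, +y corner
- tumbler_1: clear glass tumbler standing mouth down, 60 mm wide at its foot, 91 mm tall; origin at the centre of its underside, z up; bystander on the red tray among the canisters
- tumbler_2: clear glass tumbler standing mouth down, 60 mm wide at its foot, 91 mm tall; origin at the centre of its underside, z up; bystander on the red tray among the canisters
- tumbler_3: clear glass tumbler standing mouth down, 60 mm wide at its foot, 91 mm tall; origin at the centre of its underside, z up; bystander in the caddy
- creamer: white ceramic cup, 60 mm across, 70 mm tall, in the caddy; origin at the centre of its underside; bystander
- sugar_bowl: white ceramic bowl, 100 mm across, 50 mm tall, on the counter to the right of the caddy; origin at the centre of its underside; bystander
- flask: steel jug-like flask with a black lid and a side handle, 128 mm across at the foot (handle reaches 86 mm from its axis), 215 mm tall, on the counter at the robot's left; origin at the centre of its underside; bystander
Things that resemble listed ones, but are neither listed nor needed, are in the scene too. Leave any purple look-alike of the canister_d alone.

How it is judged:
By the outcome, as a careful person would: the job done as asked, in the order asked, and still so for the second after the job is handed in, with the robot touching nothing.
It also fails if it takes over 72 s, if anything falls off the work surface, if the arm or the gripper's body presses on something with over 40 N, if the wrist force passes 120 N, or if a joint passes its speed limit or range.

## Working session

There is one attempt and no reset: what is moved stays moved. The work goes in short steps, Python scripts to look and compute and a tool call to move; the robot and the scene stay as the last step left them, time stands still between calls to the robot, and variables do not carry over. Pictures are saved under pics/ and viewed, about 8 in all and at most 12, crops included, and the job is handed in when it is done.

Besides the shell and the picture viewer there is one more tool, called in YAML: its name, and indented under it one key for each argument. arm_command: Moves the arm, as the interface text tells. Its arguments: {"type":"object","properties":{"plan":{"type":"array","items":{"type":"number"}},"grip":{"type":"number"}},"required":["plan"]}

```bash
mkdir -p pics; cat > h.py <<'E'
import numpy as np, cv2, json
from bench import ctrl
from scipy.spatial.transform import Rotation as R
def rot(q): return R.from_quat([q[1],q[2],q[3],q[0]]).as_matrix()
def cam(name,fn=None):
    o=ctrl.get_obs(); c=ctrl.camera(name)
    if 'T_tool_cam' in c:
        T=np.eye(4);T[:3,:3]=rot(o['eef_rot']);T[:3,3]=o['eef_pos'];T=T@np.array(c['T_tool_cam'])
        c['E']=T[:3,3];c['A']=T[:3,:3]
    else:
        a=np.array(c['attitude']);c['E']=np.array(c['eye']);c['A']=a if a.shape==(3,3) else rot(a)
    if fn: cv2.imwrite('pics/'+fn,c['color'][:,:,::-1])
    return c
def ray(c,u,v):
    d=np.linalg.inv(c['camera_matrix'])@[u,v,1]; return c['A']@(d*[1,-1,-1])
def plane(c,u,v,z):
    d=ray(c,u,v); return c['E']+d*(z-c['E'][2])/d[2]
def proj(c,p):
    q=c['A'].T@(np.array(p)-c['E']); q=c['camera_matrix']@(q*[1,-1,-1]); return q[:2]/q[2]
E
python3 - <<'E'
from h import *
o=ctrl.get_obs();print(o)
for n in('top','side','wrist'):
    c=cam(n,n+'0.png');print(n,[k for k in c],c['camera_matrix'],c['E'],c['A'])
E
```

```text
{'time_s': 0.0, 'q': array([ 9.11699198e-01,  1.81559755e-01,  1.60799455e+00, -1.68423867e-05,
        1.35382727e+00, -2.06273338e-01]), 'dq': array([ 0.00049579,  0.00106781, -0.00165089,  0.00155136, -0.00131191,
        0.00055674]), 'joint_efforts': array([ 1.76250622e-03, -4.44876873e+01, -3.51337123e+01, -1.78186465e-04,
        9.17329366e-03, -6.02221590e-06]), 'eef_pos': array([0.25119305, 0.51661098, 0.23038015]), 'eef_rot': array([-3.67592866e-04,  2.24480583e-01,  9.74478152e-01, -8.15479481e-04]), 'wrist_force': array([-0.21482912,  0.18095877,  1.24826151]), 'torque': array([-0.01283292,  0.00744312,  0.02117128]), 'opening': 0.9969934566508328}
top ['color', 'camera_matrix', 'eye', 'attitude', 'E', 'A'] [[509.81244782   0.         313.50479504]
 [  0.         509.81244782 204.55125868]
 [  0.           0.           1.        ]] [3.69333507e-01 8.78058350e-04 1.52367510e+00] [[-0.02806006  0.99704517 -0.07150911]
 [-0.99957782 -0.02852676 -0.00551333]
 [-0.00753696  0.07132421  0.99742471]]
side ['color', 'camera_matrix', 'eye', 'attitude', 'E', 'A'] [[400.6476452    0.         318.11464002]
 [  0.         400.6476452  201.80492046]
 [  0.           0.           1.        ]] [-0.33252538 -0.89969781  0.90362059] [[ 0.75688526  0.37001122 -0.53871737]
 [-0.65342255  0.44457038 -0.6126958 ]
 [ 0.01279346  0.8157505   0.57826244]]
wrist ['color', 'camera_matrix', 'T_tool_cam', 'E', 'A'] [[289.13872197   0.         316.90527238]
 [  0.         289.13872197 197.82475874]
 [  0.           0.           1.        ]] [0.18874736 0.54765678 0.37250427] [[ 0.43651511 -0.86645324 -0.24230837]
 [ 0.89969166  0.41946174  0.12085846]
 [-0.00307911 -0.27075936  0.96264214]]
```

View pics/top0.png

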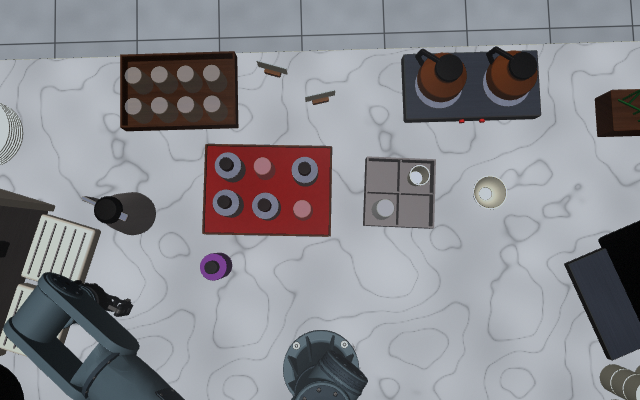

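View pics/side0.png

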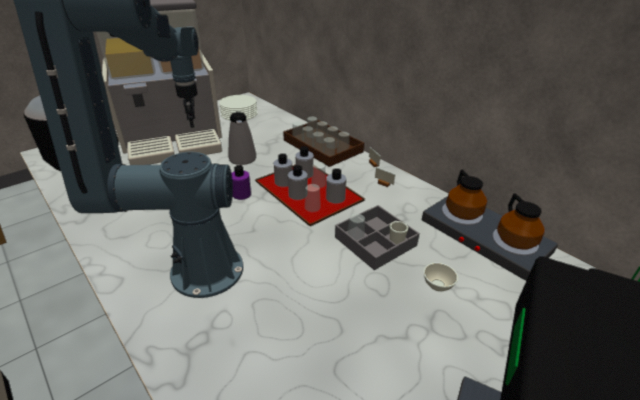

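Top view: four canisters have caps near px (227,164), (304,169), (227,203) and (265,206), all on the red tray. The possible mix-ups are the purple look-alike at (213,267), which is off the tray, and the tumblers at (262,166) and (302,209). The free caddy cells are at (382,174) and (416,208). I'll measure these next.

```bash
python3 - <<'E'
from h import *
c=cam('top');im=c['color'].astype(int)
g=im.max(2)
m=((g<75)).astype(np.uint8)
for name,(u,v) in dict(UL=(227,164),UR=(304,169),LL=(227,203),LM=(265,206)).items():
    w=m[v-12:v+13,u-12:u+13]
    n,l,s,ce=cv2.connectedComponentsWithStats(w)
    i=1+np.argmax(s[1:,4]);cu,cv_=ce[i]+[u-12,v-12]
    print(name,s[i],cu,cv_,plane(c,cu,cv_,0.128).round(4))
hsv=cv2.cvtColor(c['color'],cv2.COLOR_RGB2HSV)
r=((hsv[...,1]>150)&((hsv[...,0]<6)|(hsv[...,0]>174))&(hsv[...,2]>60)).astype(np.uint8)
r=r*0+r; r[:, :190]=0;r[:,345:]=0
cn=max(cv2.findContours(r,0,2)[0],key=cv2.contourArea);re=cv2.minAreaRect(cn);b=cv2.boxPoints(re)
print('tray',re);print(np.array([plane(c,*p,0.006) for p in b]).round(4))
cc=np.array([(366,157),(435,159),(433,228),(363,226)])
# caddy mask: grey darker than counter
k=np.zeros_like(g,np.uint8);k[145:240,350:450]=(g[145:240,350:450]<175)
cn=max(cv2.findContours(k,0,2)[0],key=cv2.contourArea);re=cv2.minAreaRect(cn);b=cv2.boxPoints(re)
P=np.array([plane(c,*p,0.055) for p in b]);print('caddy',re,P.round(4),P.mean(0))
print(np.linalg.norm(np.diff(P,axis=0),axis=1))
cr=c['color'][130:290,190:450,::-1];cv2.imwrite('pics/crop.png',cv2.resize(cr,None,fx=3,fy=3,interpolation=2))
E
```

```text
UL [  4   5  15  15 161] 226.11180124223603 164.06832298136646 [0.5884 0.2469 0.128 ]
UR [  6   5  13  14 147] 304.1020408163265 168.51020408163265 [0.5698 0.0317 0.128 ]
LL [  2   4  15  14 155] 224.2258064516129 201.71612903225807 [0.4842 0.2537 0.128 ]
LM [  5   4  14  14 147] 264.0748299319728 204.85034013605443 [0.4725 0.1443 0.128 ]
tray ((267.1798400878906, 189.82705688476562), (123.74092102050781, 86.61080169677734), 1.123302698135376)
[[ 0.4058  0.3361  0.006 ]
 [ 0.6663  0.3277  0.006 ]
 [ 0.648  -0.0448  0.006 ]
 [ 0.3882 -0.0319  0.006 ]]
caddy ((399.4999694824219, 191.99996948242188), (98.99998474121094, 93.99998474121094), -0.0) [[ 0.3725 -0.093   0.055 ]
 [ 0.6453 -0.1021  0.055 ]
 [ 0.6368 -0.3896  0.055 ]
 [ 0.3645 -0.3768  0.055 ]] [ 0.50477046 -0.24035726  0.055     ]
[0.27301641 0.28761433 0.27265836]
```

View pics/crop.png

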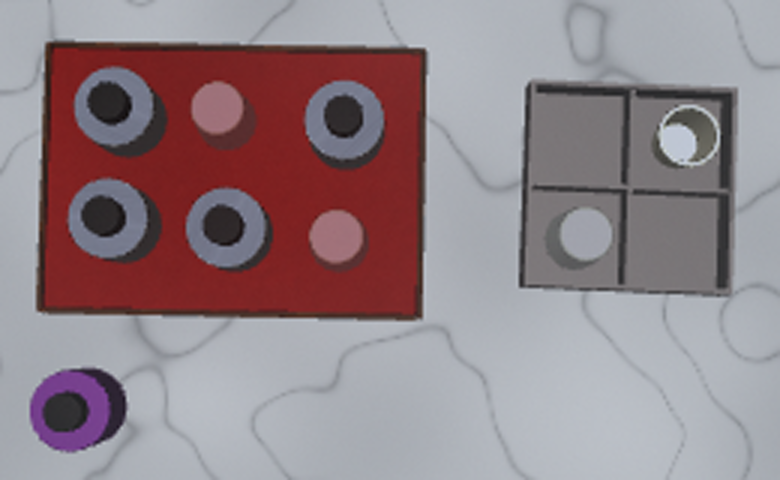

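```bash
python3 - <<'E'
from h import *
c=cam('top')
P=np.array([plane(c,u/3+190,v/3+130,0.055) for u,v in((530,80),(737,88),(730,295),(520,287))])
print('caddy',P.round(4).tolist(),P.mean(0),np.linalg.norm(np.diff(P,axis=0),axis=1))
ctr=P.mean(0);ex=(P[0]+P[1]-P[2]-P[3]);ex/=np.linalg.norm(ex);ey=np.array([-ex[1],ex[0],0])
far=ctr+.0485*(ex+ey);near=ctr-.0485*(ex+ey);print('far',far,'near',near,'yaw',np.arctan2(ex[1],ex[0]))
for n,u,v in(('UL',226.1,164.1),('UR',304.1,168.5),('LL',224.2,201.7),('LM',264.1,204.9)): print(n,plane(c,u,v,.128).round(4))
# shoulder-circle centres at z=.099 from the crop, as cross-check
for n,u,v in(('UL',114,107),('UR',345,121),('LL',107,219),('LM',227,229)): print(n,plane(c,u/3+190,v/3+130,.099).round(4))
print('flask lid',plane(c,109,209,.215))
d=cam('side')
for n,u,v in(('UL',304,154),('UR',337,175),('LL',283,159),('LM',297,172)): print('side',n,plane(d,u,v,.132).round(3))
E
```

```text
caddy [[0.6096, -0.1493, 0.055], [0.596, -0.349, 0.055], [0.3963, -0.3333, 0.055], [0.4096, -0.1326, 0.055]] [ 0.50288404 -0.2410579   0.055     ] [0.200148   0.20029381 0.20110143]
far [ 0.55514516 -0.19663634  0.055     ] near [ 0.45062292 -0.28547947  0.055     ] yaw -0.08090835208970376
UL [0.5884 0.2469 0.128 ]
UR [0.5698 0.0317 0.128 ]
LL [0.4843 0.2538 0.128 ]
LM [0.4723 0.1443 0.128 ]
UL [0.5883 0.2468 0.099 ]
UR [0.5687 0.03   0.099 ]
LL [0.4829 0.255  0.099 ]
LM [0.4703 0.1429 0.099 ]
flask lid [0.46674475 0.53581777 0.215     ]
side UL [0.559 0.204 0.132]
side UR [0.551 0.003 0.132]
side LL [0.47  0.225 0.132]
side LM [0.451 0.113 0.132]
```

arm_command:
  plan: [0, 0, -30, -0.113, 0, 0, -30, -0.113, 0, 0, -30, -0.113, 0, 0, -20, -0.113, 0, 0, 0, 0]
  grip: 0.75

```text
time_s: 0.8
eef_pos: [0.2524, 0.5183, 0.3451]
eef_rot: [0.002, -0.0, 1.0, 0.003]
wrist_force: [0.4, -0.1, 0.7]
opening: 0.751
```

arm_command:
  plan: [-22, -37, 0, 0, -22, -37, 0, 0, -22, -37, 0, 0, -22, -37, 0, 0, -22, -37, 10, 0, -22, -37, 10, 0, -22, -37, 10, 0, -22, -37, 20, 0, -22, -37, 20, 0, -22, -37, 30, 0, 0, 0, 0, 0, 0, 0, 0, 0]

```text
time_s: 2.0
eef_pos: [0.4694, 0.1479, 0.2409]
eef_rot: [-0.002, 0.003, 1.0, 0.0]
wrist_force: [-0.1, 0.5, 1.1]
opening: 0.748
```

```bash
python3 - <<'E'
from h import *
o=ctrl.get_obs();print(o['eef_pos'],o['eef_rot'],o['wrist_force'],o['q'])
c=cam('wrist','w1.png');print(c['E'])
for n,x,y in(('UL',.5884,.2469),('UR',.5698,.0317),('LL',.4842,.2537),('LM',.4725,.1443)): print(n,proj(c,[x,y,.132]).round(0))
E
```

```text
[0.46939858 0.14785446 0.24088076] [-1.85422444e-03  2.54280252e-03  9.99995044e-01  8.77769094e-05] [-0.08894909  0.48973659  1.05793976] [ 6.31571416e-02 -1.37967927e-02  1.79645932e+00  4.27882323e-04
  1.36261907e+00 -1.50264277e+00]
[0.40034206 0.14882994 0.38313645]
UL [415. 311.]
UR [200. 295.]
LL [432. 212.]
LM [312. 201.]
```

View pics/w1.png

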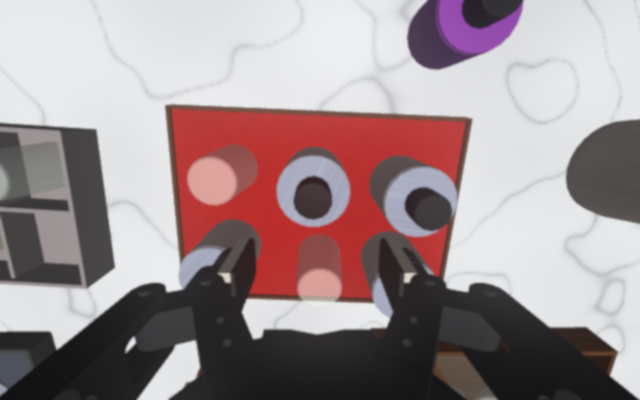

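The wrist view agrees with the top view to about 2 px: caps at about (313,200) and (433,210), predicted (312,201) and (432,212). The purple look-alike at (485,20) is clear of the tray. I'll go down on the LM canister.

arm_command:
  plan: [-2.5, -4, 30, 0, 0, 0, 30, 0, 0, 0, 30, 0, 0, 0, 20, 0, 0, 0, 15, 0, 0, 0, 10, 0, 0, 0, 5, 0, 0, 0, 0, 0, 0, 0, 0, 0]

```text
time_s: 2.95
eef_pos: [0.4733, 0.145, 0.1036]
eef_rot: [0.001, 0.0, 1.0, 0.0]
wrist_force: [-0.1, 0.2, -0.3]
opening: 0.749
```

arm_command:
  plan: [0, 0, 0, 0, 0, 0, 0, 0, 0, 0, 0, 0, 0, 0, 0, 0, 0, 0, 0, 0, 0, 0, 0, 0, 0, 0, 0, 0, 0, 0, 0, 0]
  grip: 0

```text
time_s: 3.75
eef_pos: [0.4734, 0.1444, 0.1036]
eef_rot: [0.001, 0.001, 1.0, -0.0]
wrist_force: [0.1, -1.1, 6.5]
opening: 0.406
```

arm_command:
  plan: [0, 0, -4, 0, 0, 0, -8, 0, 0, 0, -8, 0, 0, 0, -5, 0, 0, 0, 0, 0, 0, 0, 0, 0, 0, 0, 0, 0, 0, 0, 0, 0, 0, 0, 0, 0, 0, 0, 0, 0]

```text
time_s: 4.75
eef_pos: [0.4726, 0.1446, 0.1275]
eef_rot: [-0.0, 0.0, 1.0, -0.0]
wrist_force: [-0.1, 0.5, -5.2]
opening: 0.406
```

```bash
cat > wt.py <<'E'
from h import *
a=[]
for _ in range(6):
    o=ctrl.get_obs();ctrl.camera('wrist');a.append(np.r_[o['wrist_force'],o['torque'],o['joint_efforts'][1:3]])
print(o['time_s'],o['eef_pos'].round(4),np.mean(a,0).round(2),np.std(a,0).round(2)[:3])
E
python3 wt.py
```

```text
5.0 [0.4727 0.1446 0.1277] [ 4.000e-02  3.700e-01 -4.820e+00 -0.000e+00  0.000e+00 -1.000e-02
 -3.982e+01 -3.308e+01] [0.15 0.54 0.45]
```

LM reads -4.8 N, so it is full. I'll put it back.

arm_command:
  plan: [0, 0, 6, 0, 0, 0, 6, 0, 0, 0, 5, 0, 0, 0, 3, 0, 0, 0, 2, 0, 0, 0, 1, 0, 0, 0, 0.5, 0, 0, 0, 0, 0, 0, 0, 0, 0]

```text
time_s: 5.95
eef_pos: [0.4729, 0.1446, 0.1044]
eef_rot: [0.0, 0.0, 1.0, 0.0]
wrist_force: [-0.3, -0.2, -5.2]
opening: 0.405
```

arm_command:
  plan: [0, 0, 0.5, 0, 0, 0, 0.5, 0, 0, 0, 0.5, 0, 0, 0, 0, 0, 0, 0, 0, 0]

```text
time_s: 6.45
eef_pos: [0.4733, 0.1446, 0.1037]
eef_rot: [0.001, 0.0, 1.0, -0.0]
wrist_force: [-2.5, -0.8, 6.7]
opening: 0.398
```

arm_command:
  plan: [0, 0, 0, 0, 0, 0, 0, 0, 0, 0, 0, 0, 0, 0, 0, 0, 0, 0, -10, 0, 0, 0, -20, 0, 0, 0, -25, 0, -2, 20, 0, 0, -3, 30, 0, 0, -3, 30, 0, 0, -2.5, 29.5, 0, 0, 0, 0, 0, 0, 0, 0, 0, 0, 0, 0, 0, 0]
  grip: 0.75

```text
time_s: 7.85
eef_pos: [0.4832, 0.2535, 0.1579]
eef_rot: [-0.0, 0.0, 1.0, -0.0]
wrist_force: [-0.3, -0.5, 0.3]
opening: 0.749
```

```bash
python3 wt.py
```

```text
8.1 [0.4834 0.2534 0.1578] [-2.400e-01 -2.600e-01  8.000e-02 -1.000e-02 -2.000e-02  0.000e+00
 -4.255e+01 -3.262e+01] [0.47 0.51 0.55]
```

arm_command:
  plan: [0, 0, 20, 0, 0, 0, 18, 0, 0, 0, 10, 0, 0, 0, 5, 0, 0, 0, 0.5, 0, 0, 0, 0, 0, 0, 0, 0, 0]

```text
time_s: 8.85
eef_pos: [0.4839, 0.2543, 0.105]
eef_rot: [0.001, 0.0, 1.0, 0.0]
wrist_force: [-1.2, -0.4, -0.3]
opening: 0.748
```

arm_command:
  plan: [0, 0, 0, 0, 0, 0, 0, 0, 0, 0, 0, 0, 0, 0, 0, 0, 0, 0, 0, 0, 0, 0, 0, 0, 0, 0, -4, 0, 0, 0, -8, 0, 0, 0, -8, 0, 0, 0, -5, 0, 0, 0, 0, 0, 0, 0, 0, 0, 0, 0, 0, 0, 0, 0, 0, 0]
  grip: 0

```text
time_s: 10.25
eef_pos: [0.483, 0.2541, 0.1288]
eef_rot: [-0.0, 0.0, 1.0, -0.0]
wrist_force: [0.2, 0.2, -1.7]
opening: 0.407
```

```bash
python3 wt.py
```

```text
10.5 [0.4832 0.2541 0.1291] [ 1.300e-01  8.000e-02 -1.940e+00  2.000e-02  0.000e+00 -0.000e+00
 -4.447e+01 -3.230e+01] [0.33 0.29 0.75]
```

LL reads -1.9 N, so it is spent. I'll carry it to the near compartment at (0.451, -0.285).

arm_command:
  plan: [0, 0, -20, 0, 0, 0, -40, 0, 0, 0, -40, 0, 0, 0, -30, 0, 2, -15, 0, 0, 3, -30, 0, 0, 3, -45, 0, 0, 3, -45, 0, 0, 3, -45, 0, 0, 3, -45, 0, 0, 3, -45, 0, 0, 3, -45, 0, 0, 3, -45, 0, 0, 3, -45, 0, 0, 3, -45, 0, 0, 0, -45, 0, 0, 0, -30, 0, 0, 0, -15, 0, 0, 0, 0, 0, 0, 0, 0, 0, 0]

```text
time_s: 12.55
eef_pos: [0.4504, -0.2849, 0.2583]
eef_rot: [-0.001, 0.0, 1.0, 0.001]
wrist_force: [0.5, 0.3, -2.2]
opening: 0.403
```

```bash
python3 - <<'E'
from h import *
o=ctrl.get_obs();c=cam('wrist','w2.png');print(o['eef_pos'],o['opening'],o['wrist_force'])
ctr=np.array([.5029,-.2411,.055]);a=-.081;ex=np.array([np.cos(a),np.sin(a),0]);ey=np.array([-ex[1],ex[0],0])
for sx,sy in((1,1),(1,-1),(-1,-1),(-1,1),(0,0),(-1,0),(0,-1)): print(sx,sy,proj(c,ctr+.1*(sx*ex+sy*ey)).round(0))
E
```

```text
[ 0.4504245  -0.28489552  0.25832144] 0.4028654400650668 [ 0.50132875  0.31166265 -2.24732999]
1 1 [416. 292.]
1 -1 [269. 281.]
-1 -1 [275. 130.]
-1 1 [445. 144.]
0 0 [351. 217.]
-1 0 [361. 137.]
0 -1 [272. 211.]
```

View pics/w2.png

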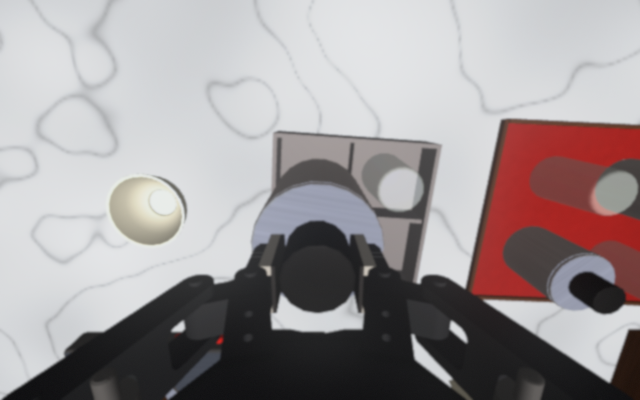

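```bash
python3 - <<'E'
import cv2,numpy as np
from h import *
im=cv2.imread('pics/w2.png');cv2.imwrite('pics/crop2.png',cv2.resize(im[115:295,240:460],None,fx=3.5,fy=3.3,interpolation=2))
E
```

```text
(no output)
```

View pics/crop2.png

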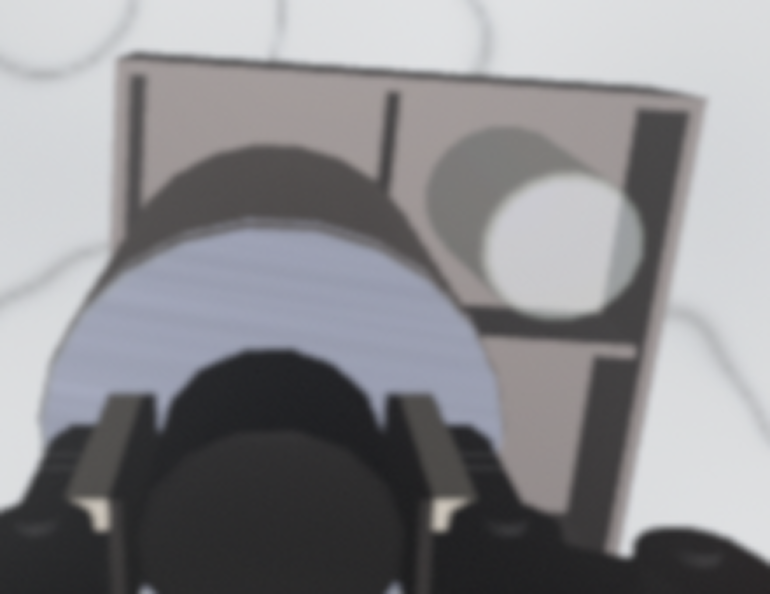

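The wrist crop puts the caddy about 2 mm further +x and -y than predicted. I'll shift by that and go down.

arm_command:
  plan: [-2, -2, 20, 0, 0, 0, 30, 0, 0, 0, 25, 0, 0, 0, 10, 0, 0, 0, 10, 0, 0, 0, 10, 0, 0, 0, 10, 0, 0, 0, 10, 0, 0, 0, 10, 0, 0, 0, 8, 0, 0, 0, 4, 0, 0, 0, 2, 0, 0, 0, 0, 0, 0, 0, 0, 0]

```text
time_s: 14.0
eef_pos: [0.4531, -0.2881, 0.1106]
eef_rot: [0.0, 0.0, 1.0, -0.0]
wrist_force: [-0.1, 0.0, -2.1]
opening: 0.404
```

arm_command:
  plan: [0, 0, 2, 0, 0, 0, 1.5, 0, 0, 0, 1, 0, 0, 0, 0.5, 0, 0, 0, 0, 0, 0, 0, 0, 0]

```text
time_s: 14.6
eef_pos: [0.4529, -0.2878, 0.1052]
eef_rot: [0.0, 0.0, 1.0, -0.0]
wrist_force: [-0.4, 0.7, -2.3]
opening: 0.4
```

arm_command:
  plan: [0, 0, 0.5, 0, 0, 0, 0.5, 0, 0, 0, 0, 0, 0, 0, 0, 0]

```text
time_s: 15.0
eef_pos: [0.4528, -0.2878, 0.1042]
eef_rot: [-0.0, 0.0, 1.0, 0.0]
wrist_force: [0.7, -0.4, -1.8]
opening: 0.402
```

arm_command:
  plan: [0, 0, 0.5, 0, 0, 0, 0.5, 0, 0, 0, 0, 0, 0, 0, 0, 0]

```text
time_s: 15.4
eef_pos: [0.4531, -0.2879, 0.104]
eef_rot: [0.0, 0.0, 1.0, -0.0]
wrist_force: [-1.9, 2.3, 5.0]
opening: 0.402
```

It touched down at z 0.104, as expected for the caddy floor. I'll release it and go to UR.

arm_command:
  plan: [0, 0, 0, 0, 0, 0, 0, 0, 0, 0, 0, 0, 0, 0, 0, 0, 0, 0, -10, 0, 0, 0, -20, 0, 0, 0, -25, 0, -8, 20, 0, 0, -15, 40, 0, 0, -15, 40, 0, 0, -15, 40, 0, 0, -15, 40, 0, 0, -15, 40, 0, 0, -15, 40, 0, 0, -13, 40, 0, 0, -5, 19, 0, 0, 0, 0, 0, 0, 0, 0, 0, 0, 0, 0, 0, 0]
  grip: 0.75

```text
time_s: 17.3
eef_pos: [0.569, 0.0301, 0.1584]
eef_rot: [0.0, 0.001, 1.0, -0.0]
wrist_force: [0.4, -0.1, 0.5]
opening: 0.754
```

```bash
python3 - <<'E'
from h import *
o=ctrl.get_obs();print(o['eef_pos'],o['wrist_force'],o['opening'])
c=cam('top','t3.png');im=c['color'];g=im.max(2)
P=[('UL',226,164),('UR',304,168),('LL?',224,202),('LM',264,205),('caddy near',416,208)]
for n,u,v in P:
    w=(g[v-12:v+13,u-12:u+13]<75).astype(np.uint8);N,l,s,ce=cv2.connectedComponentsWithStats(w)
    if N>1:
        i=1+np.argmax(s[1:,4]);q=ce[i]+[u-12,v-12];print(n,s[i],plane(c,*q,.13).round(4))
cv2.imwrite('pics/t3c.png',cv2.resize(im[130:260,190:450,::-1],None,fx=3,fy=3,interpolation=2))
E
```

```text
[0.56900294 0.03009602 0.15843433] [ 0.41392997 -0.08072101  0.46246475] 0.7535279422442779
UL [  5   5  15  15 156] [0.5879 0.2465 0.13  ]
UR [  0   3  25  17 296] [0.5737 0.0339 0.13  ]
LM [ 10   0  15  25 114] [0.4605 0.1306 0.13  ]
caddy near [  9   5  15  13 152] [ 0.4541 -0.2829  0.13  ]
```

View pics/t3c.png

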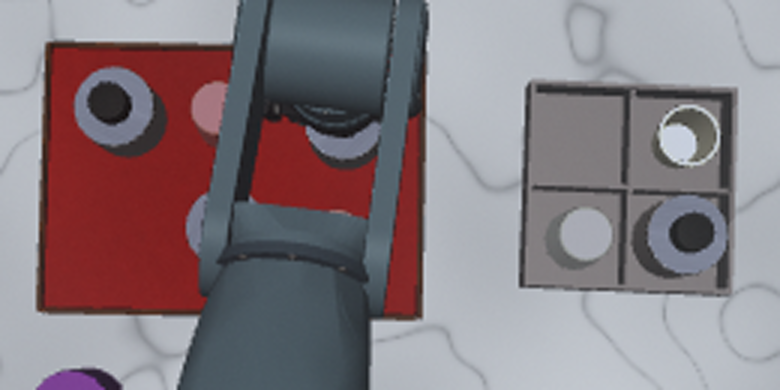

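The top view shows the first canister upright in the near cell at px (689,233) of the crop, with tumbler and creamer unmoved. Next I'll weigh UR.

arm_command:
  plan: [0, 1, 20, 0, 0, 0, 18, 0, 0, 0, 10, 0, 0, 0, 5, 0, 0, 0, 0.5, 0, 0, 0, 0, 0, 0, 0, 0, 0]

```text
time_s: 18.05
eef_pos: [0.5698, 0.0319, 0.1056]
eef_rot: [0.001, 0.0, 1.0, -0.0]
wrist_force: [-0.2, -0.3, 1.0]
opening: 0.751
```

arm_command:
  plan: [0, 0, 0, 0, 0, 0, 0, 0, 0, 0, 0, 0, 0, 0, 0, 0, 0, 0, 0, 0, 0, 0, 0, 0, 0, 0, -4, 0, 0, 0, -8, 0, 0, 0, -8, 0, 0, 0, -5, 0, 0, 0, 0, 0, 0, 0, 0, 0, 0, 0, 0, 0, 0, 0, 0, 0]
  grip: 0

```text
time_s: 19.45
eef_pos: [0.5688, 0.0321, 0.1293]
eef_rot: [-0.0, 0.0, 1.0, 0.0]
wrist_force: [-0.6, -0.0, -2.1]
opening: 0.4
```

```bash
python3 wt.py
```

```text
19.7 [0.569  0.0321 0.1296] [ 2.000e-01  1.600e-01 -2.410e+00  2.000e-02  0.000e+00 -2.000e-02
 -4.743e+01 -3.274e+01] [0.53 0.34 0.52]
```

UR reads -2.4 N, so it is spent. I'll take it to the far cell, corrected target about (0.557, -0.199).

arm_command:
  plan: [0, 0, -20, 0, 0, 0, -40, 0, 0, 0, -40, 0, 0, 0, -30, 0, 2, -15, 0, 0, 2, -30, 0, 0, 2, -40, 0, 0, 2, -40, 0, 0, 2, -40, 0, 0, 2, -36, 0, 0, 0, -20, 0, 0, 0, -10, 0, 0, 0, 0, 0, 0, 0, 0, 0, 0, 0, 0, 0, 0]

```text
time_s: 21.25
eef_pos: [0.5569, -0.1976, 0.2594]
eef_rot: [-0.0, -0.0, 1.0, 0.0]
wrist_force: [0.3, -0.4, -2.6]
opening: 0.404
```

```bash
python3 - <<'E'
from h import *
o=ctrl.get_obs();c=cam('wrist','w4.png');print(o['eef_pos'],o['opening'],o['wrist_force'])
ctr=np.array([.5029,-.2411,.055]);a=-.081;ex=np.array([np.cos(a),np.sin(a),0]);ey=np.array([-ex[1],ex[0],0])
for sx,sy in((1,1),(1,-1),(-1,-1),(-1,1),(0,0),(-1,0),(0,1)): print(sx,sy,(proj(c,ctr+.1*(sx*ex+sy*ey))-[180,80])*2.2)
cv2.imwrite('pics/w4c.png',cv2.resize(c['color'][80:340,180:500,::-1],None,fx=2.2,fy=2.2,interpolation=2))
E
```

```text
[ 0.55694916 -0.19761894  0.25940397] 0.40357968083659607 [ 0.25933258 -0.36606897 -2.64106373]
1 1 [383.5181028 302.8285017]
1 -1 [ 34.71515855 275.41177526]
-1 -1 [  22.26614169 -117.3280359 ]
-1 1 [431.258086   -79.67090569]
0 0 [218.47053124 110.86880688]
-1 0 [228.21022775 -98.36613855]
0 1 [405.49726221 126.72840944]
```

View pics/w4c.png

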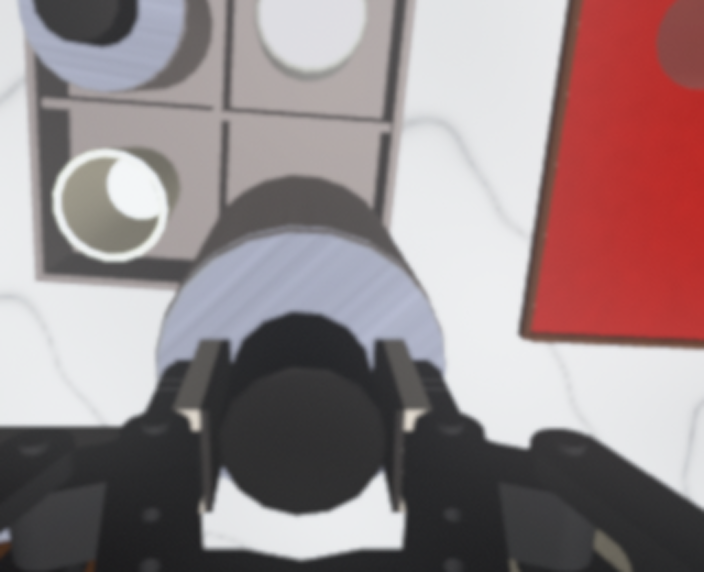

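The far cell lines up with the prediction within about 2 mm, with crop corner (37,280) against (35,275). I'll go down.

arm_command:
  plan: [0, 0, 20, 0, 0, 0, 30, 0, 0, 0, 25, 0, 0, 0, 10, 0, 0, 0, 10, 0, 0, 0, 10, 0, 0, 0, 10, 0, 0, 0, 10, 0, 0, 0, 10, 0, 0, 0, 8, 0, 0, 0, 4, 0, 0, 0, 2, 0, 0, 0, 2, 0, 0, 0, 1, 0, 0, 0, 0, 0, 0, 0, 0, 0]

```text
time_s: 22.9
eef_pos: [0.5571, -0.199, 0.108]
eef_rot: [0.0, 0.0, 1.0, -0.0]
wrist_force: [-0.0, -0.6, -2.4]
opening: 0.402
```

arm_command:
  plan: [0, 0, 0.5, 0, 0, 0, 0.5, 0, 0, 0, 0, 0, 0, 0, 0, 0]

```text
time_s: 23.3
eef_pos: [0.5569, -0.1989, 0.1067]
eef_rot: [-0.0, 0.0, 1.0, 0.0]
wrist_force: [0.2, 0.2, -2.9]
opening: 0.409
```

arm_command:
  plan: [0, 0, 0.5, 0, 0, 0, 0.5, 0, 0, 0, 0, 0, 0, 0, 0, 0]

```text
time_s: 23.7
eef_pos: [0.5569, -0.1989, 0.1057]
eef_rot: [-0.0, 0.0, 1.0, 0.0]
wrist_force: [0.3, -0.1, -2.2]
opening: 0.4
```

arm_command:
  plan: [0, 0, 0.5, 0, 0, 0, 0, 0, 0, 0, 0, 0]

```text
time_s: 24.0
eef_pos: [0.5569, -0.1989, 0.1052]
eef_rot: [-0.0, 0.0, 1.0, -0.0]
wrist_force: [0.0, -0.5, -2.4]
opening: 0.4
```

arm_command:
  plan: [0, 0, 0.5, 0, 0, 0, 0.3, 0, 0, 0, 0, 0, 0, 0, 0, 0]

```text
time_s: 24.4
eef_pos: [0.557, -0.199, 0.1045]
eef_rot: [0.0, 0.0, 1.0, -0.0]
wrist_force: [0.2, -0.3, -1.1]
opening: 0.398
```

arm_command:
  plan: [0, 0, 0.4, 0, 0, 0, 0.2, 0, 0, 0, 0, 0, 0, 0, 0, 0]

```text
time_s: 24.8
eef_pos: [0.5572, -0.1991, 0.1044]
eef_rot: [0.0, 0.0, 1.0, -0.0]
wrist_force: [-1.1, 0.3, 5.5]
opening: 0.404
```

Contact. I'll release, rise and swing clear.

arm_command:
  plan: [0, 0, 0, 0, 0, 0, 0, 0, 0, 0, 0, 0, 0, 0, 0, 0, 0, 0, -10, 0, 0, 0, -20, 0, 0, 0, -40, 0, 0, 0, -40, 0, 0, 0, -40, 0, 25, -30, 0, 0, 30, -35, 0, 0, 30, -35, 0, 0, 30, -35, 0, 0, 30, -35, 0, 0, 30, -35, 0, 0, 25, -35, 0, 0, 0, 0, 0, 0, 0, 0, 0, 0]
  grip: 0.75

```text
time_s: 26.6
eef_pos: [0.3561, -0.4394, 0.2543]
eef_rot: [0.0, 0.002, 1.0, -0.0]
wrist_force: [0.1, -0.2, 0.3]
opening: 0.747
```

```bash
python3 - <<'E'
from h import *
o=ctrl.get_obs();print(o['eef_pos'],o['wrist_force'],o['opening'],np.abs(o['dq']).max())
c=cam('top');im=c['color'];g=im.max(2)
for n,u,v in [('UL',226,164),('LM',264,205),('near',418,206),('far',381,173)]:
    w=(g[v-11:v+12,u-11:u+12]<60).astype(np.uint8);N,l,s,ce=cv2.connectedComponentsWithStats(w)
    if N>1:
        i=1+np.argmax(s[1:,4]);q=ce[i]+[u-11,v-11];print(n,s[i],plane(c,*q,.13).round(4))
cv2.imwrite('pics/t5c.png',cv2.resize(im[130:290,190:450,::-1],None,fx=3,fy=3,interpolation=2))
E
```

```text
[ 0.35614152 -0.43940665  0.25431766] [ 0.05096365 -0.19724944  0.25753342] 0.7468712446217659 0.04330122941690687
UL [  4   5  15  13 145] [0.5883 0.2464 0.13  ]
LM [  5   5  13  13 135] [0.4722 0.1441 0.13  ]
near [  6   6  15  13 143] [ 0.4534 -0.2829  0.13  ]
far [ 11   2  12  14 131] [ 0.5568 -0.1956  0.13  ]
```

View pics/t5c.png

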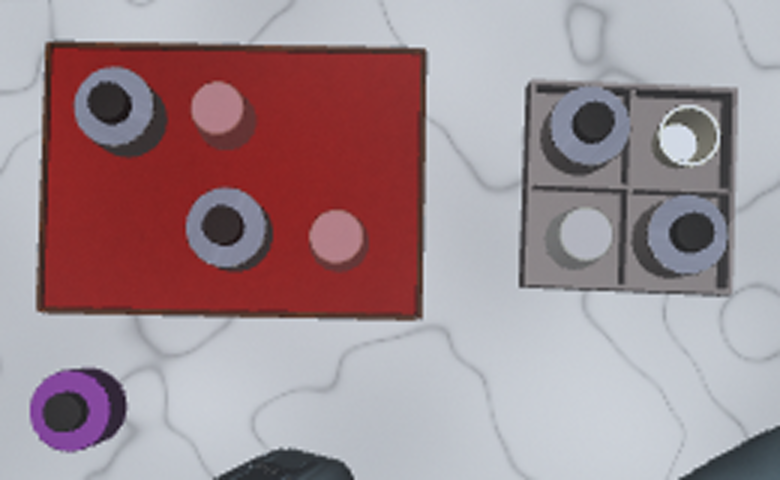

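The last top view shows canisters upright in both free cells, at crop px (593,122) and (692,232). The two full ones are still on the tray at (109,103) and (223,226), and the bystanders have not moved.

```bash
python3 -c "
from bench import ctrl
print(ctrl.hand_in())"
```

```text
the job is handed in; nothing more can be done
None
```

The two spent canisters now stand upright in the two free caddy compartments, and the two full ones are still upright on the red tray, let go of. The job was handed in at about 26.7 s; `hand_in` reports no verdict.

| Canister | Wrist force when lifted | Judged | Where it ended |
|---|---|---|---|
| Near row, middle | -4.8 N | full | set back in place on the tray |
| Near row, left | -1.9 N | spent | near compartment, touched down at tool height 0.104 m |
| Far row, right | -2.4 N | spent | far compartment, touched down at tool height 0.104 m |
| Far row, left | not lifted | full, by elimination | untouched on the tray |

- **Last checks:** the final top view showed all four canisters upright. The tumblers, creamer and purple look-alike looked unmoved. The sugar bowl and flask were outside that last picture. The hand was clear and read about zero force.
- **Disagreements:**
  - The wrist and top cameras differed by about 2 mm on the caddy position. I corrected the near placement for it.
  - Cap positions I read by eye from the side view were off by about 2–5 cm, so I did not use them.
  - In the final top view the caps read 3–5 mm to the robot's left of where I released them. That is inside the 8 mm clearance on each side, and both stood on the caddy floor.

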